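Hook the blue tote out to the stop

TASK

Pick up the orange-handled hook, put its tip down into the eye of the blue tote and draw the tote out until it meets the buffer of the yellow stop bar, then keep it pressed there for a moment with a steady light pull, never over 15 N. Then unhook without pushing the tote back and lay the hook flat on the green mat. Keep the gripper off the tote, keep the tote flat on the rack floor, and leave the grey tote and the carton where they are.

Things in the scene. Friction and masses are not known exactly. Their poses are not given: they have to be found in the camera images.
- rack: Fixed low steel rack, 214 x 300 mm, origin at the centre of its underside. Two bays 98 mm wide, centres at x = -52 and +52 mm, open at the +y end, towards which totes are drawn. Floor top at z = 4 mm, y -150 to 150; three walls 6 mm thick, 36 mm high over the open porch (y 0 to 150), 80 mm high under a roof (top z = 84 mm) at y -150 to 0.
- stop: Fixed yellow bar across both bays near the rack's open end, 214 (x) x 12 (y) x 20 mm high, on the rack floor, axes as the rack's; origin at its underside's centre. A firm black buffer strip in front of it is what totes meet, its face 10 to 26 mm from the origin (-y), set differently each time and not measured: feel for it. Eye and tip pass above. Home = 4 N or more on the buffer for 0.3 s.
- blue_tote: Loose open blue tote, 93 (x) x 150 (y) x 60 mm high, 0.4 to 0.85 kg with its brass contents, in either bay with 2.5 mm play each side; origin at its underside's centre, on the rack floor, axes as the rack's. Front face at y = +75 mm, 60 to 130 mm short of the buffer at the start. It slides with an unknown drag of 2 to 6 N, to which the 4 N on the buffer must be added.
- blue_tote_eye (a point): Middle of the hole of the blue tote's steel pull eye: a level D-shaped loop of 7 mm round bar in front of the tote, bar centre line 39 mm above the tote's underside. The hole is 21 mm wide (x) and runs from the tote's face (14 mm behind this point) to the inside of the bow (15.5 mm ahead, +y), where it narrows to a blunt apex.
- blue_tote_front (a point): Point on the blue tote's front face, on its centre line, 10 mm above its underside.
- grey_tote: The same tote in grey with black contents, in the other bay. Not to be moved.
- hook: Draw hook on the green mat, tip towards the rack. Orange handle 110 (x) x 24 (y) x 34 mm high; origin at its underside's centre. An 8 mm shank leaves it along +x at height 30 mm and at x = 155 mm turns down into an 8 mm tip ending level with the handle's underside (26 mm free below the shank). Under pull the shank springs out of the handle 1 mm per 3 N, 12 mm at most. 0.17 kg, balance at x 15 mm.
- hook_tip (a point): Lowest point of the hook's downturned tip, at x = 155 mm (more when the spring is drawn out), y = 0, z = 0 of the hook.
- mat: Fixed green mat, 180 mm (x) x 270 mm (y) x 3 mm thick, origin at the centre of its underside.
- carton: Loose cardboard carton 110 x 70 x 55 mm standing on the rack's roof. Not to be moved.
Things that resemble listed ones, but are neither listed nor needed, are in the scene too. Leave any purple or white look-alike of the hook alone.

How it is judged:
By the outcome, as a careful person would: the job done as asked, in the order asked, and still so for the second after the job is handed in, with the robot touching nothing.
It also fails if it takes over 67 s, if anything falls off the work surface, if the arm or the gripper's body presses on something with over 40 N, if the wrist force passes 120 N, or if a joint passes its speed limit or range.

ROBOT

A 6-joint arm with a two-finger parallel gripper is mounted at the origin on the work surface. World frame = base frame: x ahead of the robot, y to its left, z up, the work surface at z = 0. Lengths are in m, angles in rad, forces in N, time in s.
With the tool pointing down it reaches from about 0.35 to 0.85 m from the base axis. Payload 8.1 kg.
Tool frame: the origin (TCP) lies at the very end of the fingers, on their centre line; the grasp point (between the pads) lies 19 mm behind it; z points along the fingers, y is the line along which they close (so a half turn about z gives the same grasp; the last joint's range is limited). The gripper opens to 93 mm and grips with 3 to 60 N. Pads are 15 mm wide; open, the fingers measure 128 mm over their backs; the gripper's body (75 mm by 188 mm) begins 65 mm behind the grasp point.
Start: joints at [1.23, 0.13, 1.488, -0, 1.523, -0.085], TCP at [0.152, 0.58, 0.219] pointing down, gripper open.
Joint ranges: [-2.96, 2.96], [-0.89, 2.26], [0.02, 2.5], [-1.34, 4.48], [0, 2.73], [-2.66, 2.66]. Speed limits (rad/s): [2.39, 2.39, 2.79, 3.14, 3.14, 3.14].

INTERFACE

Orientations are given as a rotation vector (axis times angle).
In Python, from plant import monitor, eyes, ticket gives the robot as it stands.
- The arm moves only by the tool arm_command, never from a script. Its argument "deltas" is a list that holds one entry, the list of rows, each a list of 6 numbers: the shift along the world's x, y, z in cm, then the turn, a rotation vector about the world's x, y, z in degrees. In form: [[[tx, ty, tz, rx, ry, rz], ...]]. A call has 1 to 12 rows; each row shifts and turns the commanded pose from where the row before left it; what a row does not reach is not made up. A row lasts 1/12 s, in which the tool goes at most 41.7 mm and 7.16 degrees, less where a joint would pass 70% of its speed; a pose out of reach is approached as far as the arm can. A call is refused whole if a number of a shift passes 4.17 or a number of a turn 7.16, either way. A call with a gripper value outside its range is refused whole. "gripper" is the opening, from -1 (shut) to 1 (fully open), set as the call begins (left out, the last holds). The fingers move at their own pace and stop on an object; "squeeze" is the grip in N (left out, the last holds). Time passes only in rows, so rows that do not move let the fingers close. It gives the time, the measured TCP pose, the force, the opening and the grip force at its end, in the units of the state.
- monitor.read_state(): the state, without advancing time (a new reading comes with each control period).
- eyes.read_camera(name): name is "scene" or "top" or "wrist"; returns the picture (420x560x3 uint8, blue, green, red); there is no depth.
- eyes.camera_model(name): a dict with "fx", "fy", "cx", "cy" (pixels), "rvec" (rotation vector, rad) and "tvec" (3), from world to camera coordinates, as OpenCV has them. Camera axes: x right, y down, z forward; pixel columns grow to the right and rows downward; lengths in m; the calibration is good to about 2 mm. A picture is of the moment at which its call begins: read the wrist's pose just before it. camera_model takes no time and is no camera call; for the wrist camera it gives the pose at the moment of the call.
- ticket.close_job(): hands the job in; it is judged then, once.
The state is a dict: "t": time; "q": joint angles; "dq": joint speeds; "joint_torque": joint torques, N m; "tool_pos": TCP position; "orientation": TCP orientation; "force": force on the tool from outside, world axes, zero at the start; "wrist_torque": the same for the moment, N m; "opening": finger opening in m; "gripper_force": force on a finger pad.
Only numpy, scipy, OpenCV 4.12 (cv2) and the standard library are available. Lean on these libraries where they do the work, as an engineer would, in place of code of your own. Each camera call takes 0.05 s, during which the arm holds its last target. There are 200 camera calls.

## Working session

There is one attempt and no reset: what is moved stays moved. The work goes in short steps, Python scripts to look and compute and a tool call to move; the robot and the scene stay as the last step left them, time stands still between calls to the robot, and variables do not carry over. Pictures are saved under pics/ and viewed, at most 13 in all, crops included, and the job is handed in when it is done.

Besides the shell and the picture viewer there is one more tool, called after "Emit:" in YAML: its name, and indented under it one key for each argument. arm_command: Moves the arm, as the interface text tells. Its arguments: {"type":"object","properties":{"deltas":{"type":"array"},"gripper":{"type":"number"},"squeeze":{"type":"number"}},"required":["deltas"]}

```bash
ls; mkdir -p pics
cat > h.py <<'E'
import numpy as np, cv2
from plant import monitor, eyes, ticket
def cam(n):
    m=eyes.camera_model(n); R=cv2.Rodrigues(np.array(m["rvec"],float))[0]; return m,R,np.array(m["tvec"],float)
def ray(n,u,v,z,c=None):
    m,R,t=c or cam(n); d=R.T@np.array([(u-m["cx"])/m["fx"],(v-m["cy"])/m["fy"],1]); o=-R.T@t
    return o+d*(z-o[2])/d[2]
def proj(n,p,c=None):
    m,R,t=c or cam(n); q=R@np.array(p)+t; return np.array([m["fx"]*q[0]/q[2]+m["cx"],m["fy"]*q[1]/q[2]+m["cy"]])
E
python3 - <<'E'
from h import *
a=eyes.read_camera("top");b=eyes.read_camera("scene")
cv2.imwrite("pics/top.png",a);cv2.imwrite("pics/scene.png",b)
cv2.imwrite("pics/top_v.png",cv2.resize(a,(800,600)))
for n in("top","scene"):
    m,R,t=cam(n);print(n,m,-R.T@t)
print(monitor.read_state())
E
```

```text
pics
top {'fx': 451.00496656430477, 'fy': 451.00496656430477, 'cx': 280.6902309474159, 'cy': 215.57737536939078, 'rvec': array([ 2.1648851 , -2.18712062,  0.11319958]), 'tvec': array([0.10417856, 0.44325855, 1.41401137])} [0.3069236  0.11185396 1.44915357]
scene {'fx': 431.51060068009053, 'fy': 431.51060068009053, 'cx': 274.8788294059382, 'cy': 209.80208073927375, 'rvec': array([ 1.21537258,  2.22327805, -1.05768838]), 'tvec': array([ 0.15683712, -0.2058435 ,  1.40646692])} [1.09719011 0.54158711 0.74025394]
{'t': 0.1, 'q': array([ 1.22959459e+00,  1.31091176e-01,  1.48917688e+00,  5.22472930e-07,
        1.52297411e+00, -8.54194502e-02]), 'dq': array([ 1.34447216e-03, -1.99500527e-03, -1.81996178e-03, -3.95933093e-04,
        1.00388866e-03, -2.48511902e-05]), 'joint_torque': array([ 1.12833099e-03, -5.61348224e+01, -4.93093014e+01,  7.70235853e-02,
        2.93144106e-02, -4.12093084e-05]), 'tool_pos': array([0.1516202 , 0.58000148, 0.21768546]), 'orientation': array([-4.00642814e-01, -3.11558761e+00,  2.53186327e-03]), 'force': array([-0.72223751, -0.33435099, -0.0598802 ]), 'wrist_torque': array([-0.02296132,  0.04671611, -0.00968811]), 'gripper_force': 0.0, 'opening': 0.09286285839382546}
```

View pics/top_v.png

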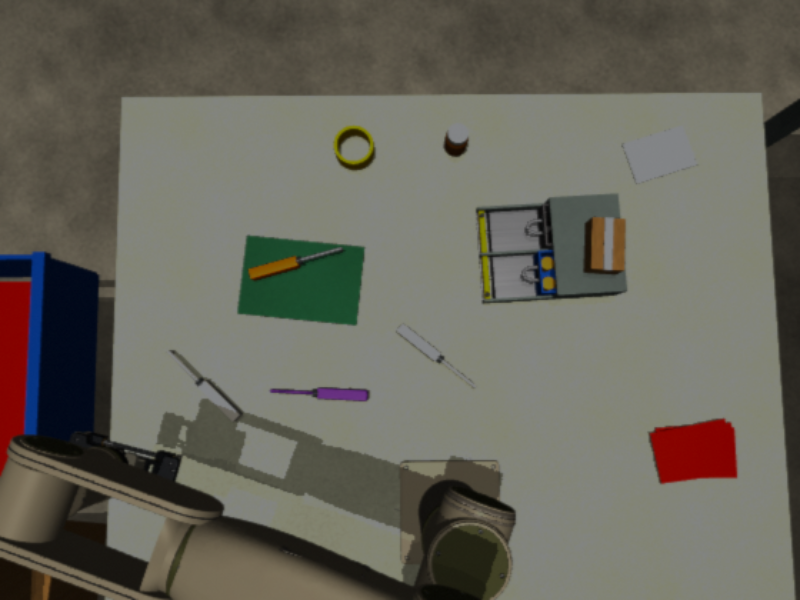

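View pics/scene.png

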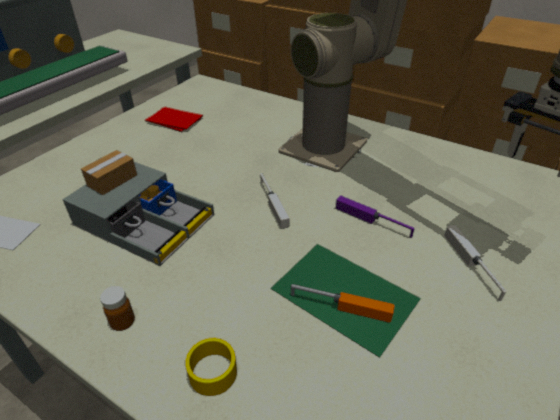

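The candidates, in 800x600 top-view pixels, are orange on the green mat (275,267), purple (320,393), white (435,350) and white (205,385). The orange one on the mat with its tip towards the rack fits the description. The blue tote is in the near bay, with its eye at about (530,278).

Run:
```python
from h import *
a=cv2.imread("pics/top.png");b=cv2.imread("pics/scene.png")
c1=cv2.resize(a[160:205,165:255],(800,400)[::1],interpolation=cv2.INTER_CUBIC)
c1=cv2.resize(a[160:205,165:245],(640,360),interpolation=cv2.INTER_CUBIC) # x8
cv2.imwrite("pics/c1.png",c1)
c2=cv2.resize(a[135:215,330:440],(770,560),interpolation=cv2.INTER_CUBIC) # x7
cv2.imwrite("pics/c2.png",cv2.convertScaleAbs(c2,alpha=1.4))
for n,im in(("top",a),("scene",b)):
    hsv=cv2.cvtColor(im,cv2.COLOR_BGR2HSV)
    for nm,lo,hi,z in(("orange",(5,170,90),(18,255,255),.037),("yellow",(22,150,90),(35,255,255),.024),("green",(55,100,40),(85,255,255),.003),("blue",(105,120,60),(125,255,255),.064)):
        m=cv2.inRange(hsv,lo,hi)
        cs=cv2.findContours(m,cv2.RETR_EXTERNAL,cv2.CHAIN_APPROX_NONE)[0]
        for c in sorted(cs,key=cv2.contourArea)[::-1][:3]:
            if cv2.contourArea(c)<25: continue
            r=cv2.minAreaRect(c);bx=cv2.boxPoints(r)
            w=np.array([ray(n,*p,z)[:2] for p in bx]).round(4)
            print(n,nm,cv2.contourArea(c),np.round(r[0],1),"ctr",ray(n,*r[0],z)[:2].round(4),w.tolist())
```

```text
top orange 215.5 [417.5 170. ] ctr [ 0.5842 -0.3374] [[0.6394, -0.3283], [0.6392, -0.3508], [0.5294, -0.3463], [0.5296, -0.3241]]
top orange 151.5 [432.8 171. ] ctr [ 0.5805 -0.3861] [[0.5261, -0.3727], [0.6363, -0.3816], [0.6354, -0.3996], [0.5252, -0.3906]]
top orange 45.0 [ 31.8 411.1] ctr [-0.1406  0.8546] [[-0.163, 0.8623], [-0.1166, 0.8583], [-0.1182, 0.8468], [-0.1645, 0.8509]]
top yellow 547.0 [247.5 101. ] ctr [0.8194 0.2037] [[0.8634, 0.2475], [0.8627, 0.1595], [0.7756, 0.16], [0.7764, 0.2476]]
top yellow 72.0 [339.7 191.6] ctr [ 0.5192 -0.0896] [[0.5594, -0.0813], [0.5602, -0.094], [0.4792, -0.0979], [0.4785, -0.0851]]
top yellow 69.0 [337.6 164.1] ctr [ 0.6085 -0.085 ] [[0.6474, -0.0765], [0.6483, -0.0893], [0.5697, -0.0935], [0.5688, -0.0807]]
top green 4344.0 [210.4 195.8] ctr [0.5125 0.3259] [[0.4394, 0.4664], [0.616, 0.4513], [0.5864, 0.1837], [0.4102, 0.202]]
top blue 1051.0 [ 15.5 240. ] ctr [0.3732 0.9112] [[0.5719, 0.968], [0.571, 0.8724], [0.1797, 0.8559], [0.1807, 0.949]]
top blue 76.5 [382.5 189.9] ctr [ 0.5173 -0.2172] [[0.5637, -0.1979], [0.5664, -0.231], [0.
[... 234 characters left out ...]
0.7418, 0.2053], [0.8148, 0.2606], [0.8613, 0.1878]]
scene yellow 116.0 [172.3 241.3] ctr [ 0.6082 -0.0851] [[0.6466, -0.0904], [0.5626, -0.095], [0.568, -0.0795], [0.651, -0.0757]]
scene yellow 90.5 [196.5 218.9] ctr [ 0.5144 -0.0902] [[0.5501, -0.0961], [0.4707, -0.1005], [0.4772, -0.0841], [0.5557, -0.0805]]
scene green 7861.0 [345.3 293.4] ctr [0.5138 0.3296] [[0.5878, 0.1862], [0.3738, 0.1597], [0.4419, 0.4687], [0.6176, 0.4556]]
scene green 1480.0 [55.5 67.6] ctr [ 0.0357 -1.3553] [[0.2805, -1.4299], [-0.3753, -1.4626], [-0.2447, -1.2698], [0.3482, -1.2737]]
scene blue 133.0 [155.  193.9] ctr [ 0.5285 -0.2125] [[0.5796, -0.2251], [0.4566, -0.2621], [0.4748, -0.1992], [0.5926, -0.1681]]
```

View pics/c1.png

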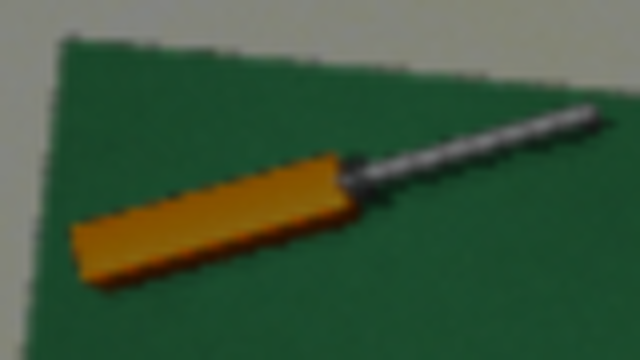

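View pics/c2.png

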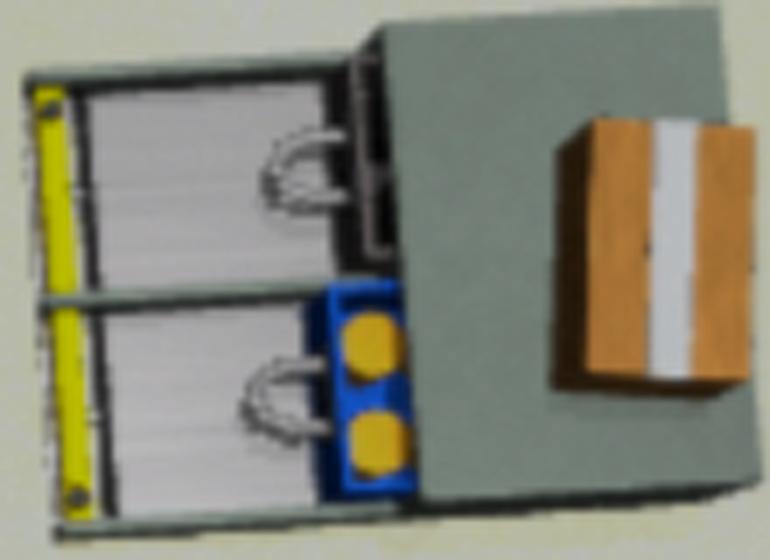

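The crop confirms the orange hook: handle corners (72,227), (335,153), (357,210), (88,283), shank end (597,113). In the second crop the blue eye has its bow apex at (243,408) and its legs at rows 363 and 428.

Run:
```python
from h import *
c=cam("top")
f1=lambda x,y,z: ray("top",(x+.5)/8-.5+165,(y+.5)/8-.5+160,z,c)[:2]
f2=lambda x,y,z: ray("top",(x+.5)/7-.5+330,(y+.5)/7-.5+135,z,c)[:2]
P=lambda n,v:print(n,np.round(v,4).tolist())
rear=(f1(72,227,.037)+f1(88,280,.037))/2; front=(f1(337,155,.037)+f1(353,206,.037))/2
P("hook rear",rear);P("front",front);P("tip",f1(592,113,.033))
d=front-rear;print(np.linalg.norm(d),np.degrees(np.arctan2(d[1],d[0])))
d=f1(592,113,.033)-f1(375,175,.033);print("shank",np.degrees(np.arctan2(d[1],d[0])))
for n,x,y,z in(("apex out",241,408,.043),("legU",322,363,.043),("legL",322,429,.043),("inside apex",262,404,.043),("bar U",48,90,.024),("bar L",80,517,.024),("roofNU",382,22,.084),("roofNL",420,500,.084),("roofFU",718,8,.084),("roofFL",762,483,.084),("toteF UL",333,288,.064),("toteF LL",347,490,.064),("bufU",80,90,.02),("bufL",108,515,.02)):P(n,f2(x,y,z))
```

```text
hook rear [0.5232, 0.4339]
front [0.5514, 0.3297]
tip [0.5783, 0.2323]
0.10802386454921402 -74.88052881909194
shank -74.3276704788358
apex out [0.5115, -0.1635]
legU [0.5317, -0.2007]
legL [0.5016, -0.1998]
inside apex [0.5133, -0.173]
bar U [0.663, -0.0824]
bar L [0.465, -0.0925]
roofNU [0.6774, -0.2229]
roofNL [0.4643, -0.2325]
roofFU [0.6824, -0.3722]
roofFL [0.4703, -0.3824]
toteF UL [0.562, -0.202]
toteF LL [0.4714, -0.2053]
bufU [0.6639, -0.0977]
bufL [0.4662, -0.1059]
```

Emit:
arm_command:
  deltas:
    - [[3.23,-1.73,-0.8,0,0,-5],[3.23,-1.73,-0.8,0,0,-5],[3.23,-1.73,-0.8,0,0,-5],[3.23,-1.73,-0.8,0,0,-5],[3.23,-1.73,-0.8,0,0,-5],[3.23,-1.73,-0.8,0,0,-5],[3.23,-1.73,-0.8,0,0,-5],[3.23,-1.73,-0.8,0,0,-5],[3.23,-1.73,-0.8,0,0,-5],[3.23,-1.73,-0.8,0,0,-5],[3.23,-1.73,-0.8,0,0,-5],[3.23,-1.73,-0.8,0,0,-5]]
  gripper: 1

```text
t: 1.1
tool_pos: [0.5405, 0.3715, 0.1216]
orientation: [-1.91, -2.494, 0.001]
force: [0.2, 0.7, -0.8]
opening: 0.0931
gripper_force: 0.0
```

Emit:
arm_command:
  deltas:
    - [[0,0,0,0,0,0],[0,0,0,0,0,0],[0,0,0,0,0,0]]

```text
t: 1.35
tool_pos: [0.5389, 0.3728, 0.122]
orientation: [-1.904, -2.498, 0.002]
force: [0.0, 0.7, -0.1]
opening: 0.093
gripper_force: 0.0
```

Run:
```python
from h import *
s=monitor.read_state();print(s["t"],s["tool_pos"],s["orientation"],s["force"])
c=cam("wrist");im=eyes.read_camera("wrist");cv2.imwrite("pics/w1.png",im)
hsv=cv2.cvtColor(im,cv2.COLOR_BGR2HSV);m=cv2.inRange(hsv,(4,150,60),(19,255,255))
k=max(cv2.findContours(m,0,cv2.CHAIN_APPROX_NONE)[0],key=cv2.contourArea)
r=cv2.minAreaRect(k);w=np.array([ray("wrist",*p,.037,c)[:2] for p in cv2.boxPoints(r)]);print(r,w.round(4),w.mean(0),-c[1].T@c[2])
R=cv2.Rodrigues(s["orientation"])[0];print(R.round(3))
```

```text
1.35 [0.53886472 0.37276681 0.12200447] [-1.90403937e+00 -2.49760769e+00  1.71702232e-03] [ 0.02977753  0.74187203 -0.05900293]
((277.4999694824219, 195.49996948242188), (126.99998474121094, 28.999996185302734), 90.0) [[0.5121 0.4358]
 [0.5342 0.4419]
 [0.565  0.3364]
 [0.5401 0.3295]] [0.53786866 0.38586985] [0.51909372 0.44809549 0.2895299 ]
[[-0.265  0.964 -0.001]
 [ 0.964  0.265 -0.   ]
 [ 0.    -0.001 -1.   ]]
```

View pics/w1.png

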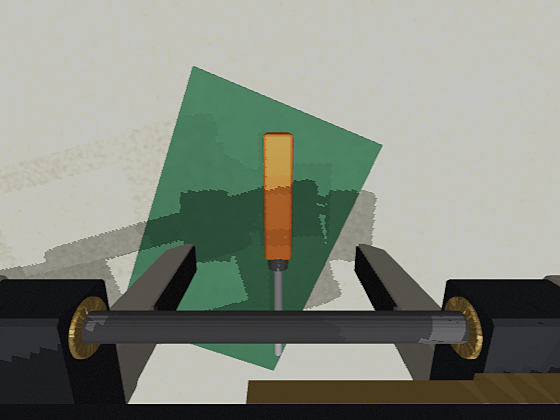

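The wrist view shows the handle at columns 264-292, rows 133-260. It is centred between the fingers and lined up with the tool. I'll descend and grip.

Emit:
arm_command:
  deltas:
    - [[0,0,-1,0,0,0],[0,0,-1,0,0,0],[0,0,-1,0,0,0],[0,0,-1,0,0,0],[0,0,-1,0,0,0],[0,0,-1,0,0,0],[0,0,-1,0,0,0],[0,0,-1,0,0,0],[0,0,-1,0,0,0],[0,0,-1,0,0,0],[0,0,-0.9,0,0,0],[0,0,-0.5,0,0,0]]

```text
t: 2.4
tool_pos: [0.5387, 0.3724, 0.0068]
orientation: [-1.905, -2.498, 0.003]
force: [0.2, -0.2, 0.4]
opening: 0.0929
gripper_force: 0.0
```

Emit:
arm_command:
  deltas:
    - [[0,0,0,0,0,0],[0,0,0,0,0,0],[0,0,0,0,0,0],[0,0,0,0,0,0],[0,0,0,0,0,0],[0,0,0,0,0,0],[0,0,0,0,0,0],[0,0,0,0,0,0],[0,0,0,0,0,0],[0,0,0,0,0,0],[0,0,0,0,0,0],[0,0,0,0,0,0]]
  gripper: -1
  squeeze: 40

```text
t: 3.4
tool_pos: [0.5395, 0.3729, 0.0086]
orientation: [1.905, 2.498, 0.0]
force: [-0.2, 0.3, -0.3]
opening: 0.024
gripper_force: 40.0
```

Emit:
arm_command:
  deltas:
    - [[0,0,2,0,0,0],[0,0,3,0,0,0],[0,0,3,0,0,0],[-0.21,-3,0,0,0,-0.9],[-0.21,-3,0,0,0,-0.9],[-0.21,-3,0,0,0,-0.9],[-0.21,-3,0,0,0,-0.9],[-0.21,-3,0,0,0,-0.9],[-0.21,-3,0,0,0,-0.9],[-0.21,-3,0,0,0,-0.9],[-0.21,-3,0,0,0,-0.9],[-0.21,-3,0,0,0,-0.9]]

```text
t: 4.4
tool_pos: [0.5199, 0.1015, 0.0884]
orientation: [-2.077, -2.357, 0.001]
force: [0.1, 0.2, -2.0]
opening: 0.0238
gripper_force: 40.0
```

Emit:
arm_command:
  deltas:
    - [[-0.21,-3,0,0,0,-0.9],[-0.21,-3,0,0,0,-0.9],[-0.21,-3,0,0,0,-0.9],[-0.21,-3,0,0,0,-0.9],[-0.21,-1.6,0,0,0,-0.9],[0,-0.7,0,0,0,0],[0,0,0,0,0,0],[0,0,0,0,0,0],[0,0,0,0,0,0]]

```text
t: 5.15
tool_pos: [0.51, -0.039, 0.0885]
orientation: [-2.166, -2.275, -0.0]
force: [-1.1, 0.9, -2.0]
opening: 0.0236
gripper_force: 40.0
```

Run:
```python
from h import *
for i in range(1):
    s=monitor.read_state();print(s["t"],s["tool_pos"],s["orientation"],s["force"])
R=cv2.Rodrigues(s["orientation"])[0];print("yaw",np.degrees(np.arctan2(R[1,1],R[0,1])),R[:,2])
a=eyes.read_camera("top");b=eyes.read_camera("scene");cv2.imwrite("pics/top2.png",a);cv2.imwrite("pics/scene2.png",b)
x=cv2.resize(a[135:215,300:400],(800,640),interpolation=cv2.INTER_CUBIC)[:600]
y=cv2.resize(b[150:270,60:260],(800,480),interpolation=cv2.INTER_CUBIC)
cv2.imwrite("pics/t2.png",cv2.convertScaleAbs(x,alpha=1.4));cv2.imwrite("pics/s2.png",y)
```

```text
5.15 [ 0.51002448 -0.03899226  0.08851309] [-2.16596712e+00 -2.27490054e+00 -3.71980891e-04] [-1.05794325  0.94382726 -1.95158369]
yaw 2.8103420864930664 [-1.84606994e-04  5.02797547e-04 -9.99999857e-01]
```

View pics/t2.png

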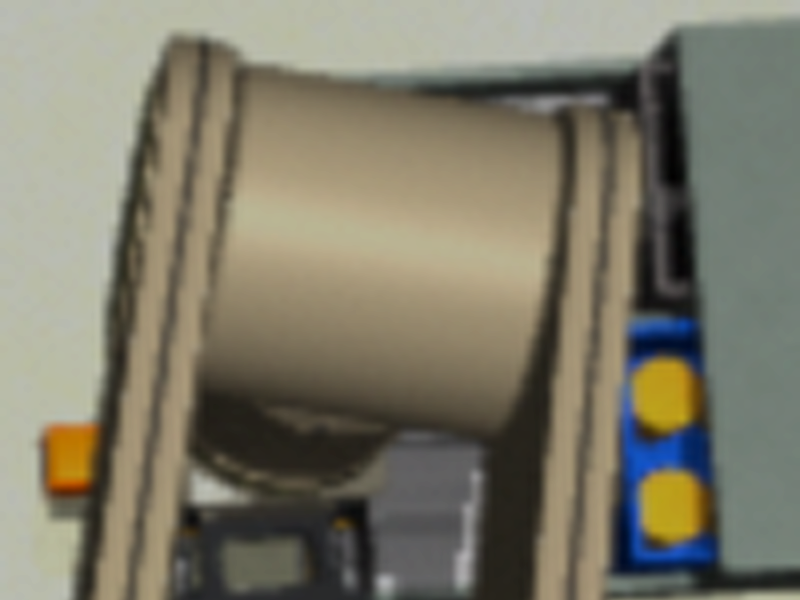

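View pics/s2.png

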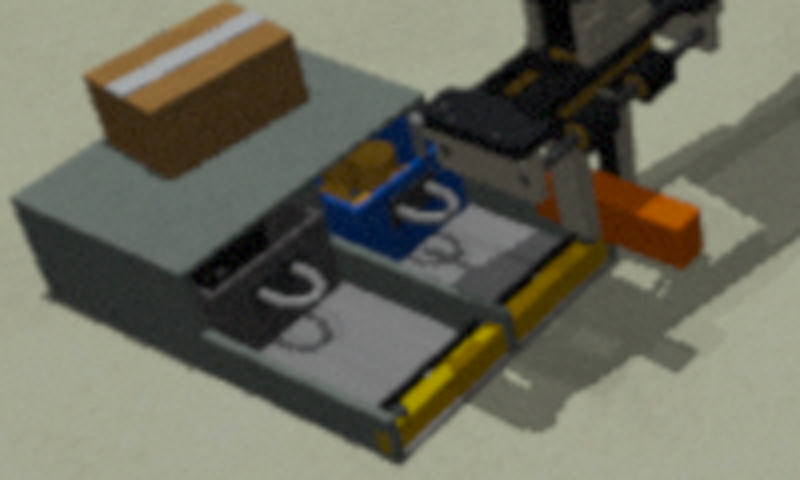

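The top view is blocked by the forearm. The scene crop shows the blue eye's hole at about (424,200) and the tip hidden behind the gripper. I'll check the eye by ray from this view.

Run:
```python
from h import *
c=cam("scene")
b=cv2.imread("pics/scene2.png")
f=lambda x,y,z: ray("scene",(x+.5)/4-.5+60,(y+.5)/4-.5+150,z,c)[:2].round(4)
for n,x,y in(("hole",424,200),("apex out",432,225),("legs near",402,210),("leg far",440,185),("right out",459,200)):print(n,f(x,y,.043))
u=proj("scene",(.5165,-.188,.043),c);print("pred eye in crop",(u-[60,150])*4)
s=monitor.read_state();t=s["tool_pos"];tip=t+np.array([.1456*np.cos(np.radians(-87.2)),-.1456*np.sin(np.radians(87.2)),-.005]);print("tip",tip,"scene crop",(proj("scene",tip,c)-[60,150])*4,(proj("scene",tip+[0,0,.03],c)-[60,150])*4)
w=eyes.read_camera("wrist");cv2.imwrite("pics/w2.png",w);print(proj("wrist",tip),proj("wrist",(.5165,-.188,.043)))
x=cv2.resize(b[180:225,140:220],(800,450),interpolation=cv2.INTER_CUBIC);v=np.zeros((600,800,3),np.uint8);
cv2.imwrite("pics/ww.png",np.vstack([x,cv2.resize(w[340:420,:],(800,114))]))
```

```text
hole [ 0.5139 -0.194 ]
apex out [ 0.5303 -0.1711]
legs near [ 0.5293 -0.1988]
leg far [ 0.4965 -0.1964]
right out [ 0.5017 -0.1744]
pred eye in crop [426.45227722 203.58176711]
tip [ 0.51715634 -0.18434012  0.08353947] scene crop [418.76336215 156.22485844] [410.23065526 117.89357728]
[273.85369313 434.58650385] [273.08554334 391.96525075]
```

View pics/ww.png

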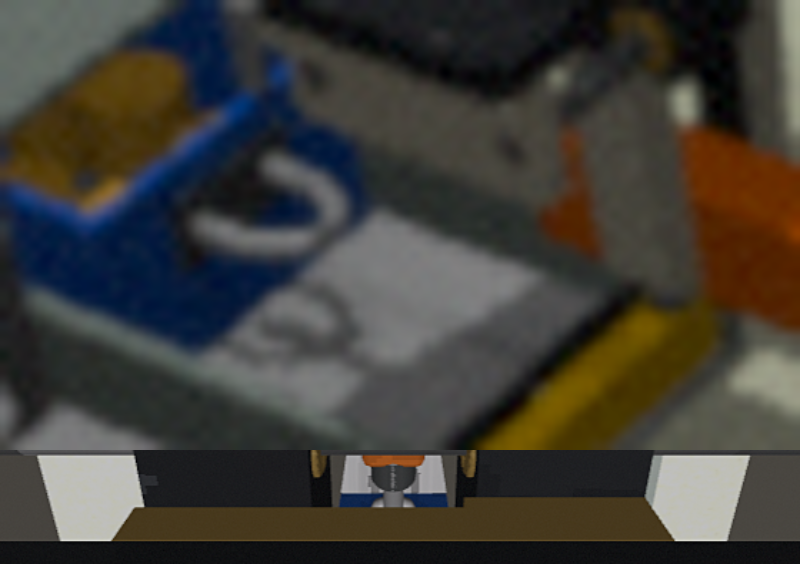

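Tip and eye line up. The wrist strip shows the shank centred over the loop at column 393, and the predicted hole agrees with the scene crop at about (268,205). I'll descend in two stages, checking the force.

Emit:
arm_command:
  deltas:
    - [[0,-0.1,-0.6,0,0,0],[0,-0.1,-0.6,0,0,0],[0,-0.1,-0.6,0,0,0],[0,0,-0.6,0,0,0],[0,0,-0.6,0,0,0],[0,0,-0.3,0,0,0],[0,0,-0.2,0,0,0],[0,0,-0.2,0,0,0],[0,0,-0.2,0,0,0],[0,0,0,0,0,0]]

```text
t: 6.13
tool_pos: [0.5099, -0.0431, 0.0494]
orientation: [-2.168, -2.274, 0.0]
force: [-0.5, 0.1, -2.3]
opening: 0.0234
gripper_force: 40.0
```

Run:
```python
from h import *
s=monitor.read_state();print(s["t"],s["tool_pos"],s["force"],s["wrist_torque"])
b=eyes.read_camera("scene");cv2.imwrite("pics/scene3.png",b)
cv2.imwrite("pics/s3.png",cv2.resize(b[170:230,130:230],(800,480),interpolation=cv2.INTER_CUBIC))
```

```text
6.1333 [ 0.50993761 -0.04311752  0.04941324] [-0.50083776  0.09393203 -2.3180089 ] [-0.00604704  0.05762708  0.01377393]
```

View pics/s3.png

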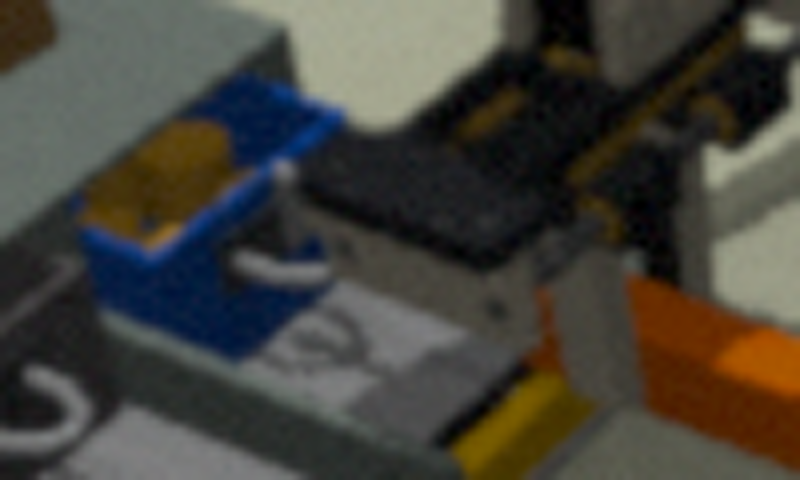

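The shank end shows at (285,170) above the eye, and there is no contact force. I'll lower the rest of the way.

Emit:
arm_command:
  deltas:
    - [[0,0,-0.3,0,0,0],[0,0,-0.3,0,0,0],[0,0,-0.3,0,0,0],[0,0,-0.3,0,0,0],[0,0,-0.1,0,0,0],[0,0,0,0,0,0],[0,0,0,0,0,0]]

```text
t: 6.77
tool_pos: [0.5099, -0.0431, 0.0365]
orientation: [-2.167, -2.274, 0.0]
force: [-0.1, -0.5, -1.6]
opening: 0.0239
gripper_force: 40.0
```

Emit:
arm_command:
  deltas:
    - [[0,0.1,0,0,0,0],[0,0.1,0,0,0,0],[0,0.1,0,0,0,0],[0,0.1,0,0,0,0],[0,0.1,0,0,0,0],[0,0.1,0,0,0,0],[0,0.1,0,0,0,0],[0,0.1,0,0,0,0],[0,0.1,0,0,0,0],[0,0.1,0,0,0,0]]

```text
t: 7.6
tool_pos: [0.51, -0.033, 0.0366]
orientation: [-2.168, -2.274, 0.0]
force: [-0.5, -0.6, -1.5]
opening: 0.024
gripper_force: 40.0
```

Emit:
arm_command:
  deltas:
    - [[0,0.1,0,0,0,0],[0,0.1,0,0,0,0],[0,0.1,0,0,0,0],[0,0.1,0,0,0,0],[0,0.1,0,0,0,0],[0,0.1,0,0,0,0]]

```text
t: 8.1
tool_pos: [0.51, -0.0272, 0.0367]
orientation: [2.168, 2.274, -0.0]
force: [-0.2, -3.8, -2.3]
opening: 0.024
gripper_force: 40.0
```

Emit:
arm_command:
  deltas:
    - [[0,0.1,0,0,0,0],[0,0.15,0,0,0,0],[-0.01,0.2,0,0,0,0],[-0.01,0.25,0,0,0,0],[-0.01,0.25,0,0,0,0],[-0.01,0.25,0,0,0,0],[-0.01,0.25,0,0,0,0],[-0.01,0.25,0,0,0,0],[-0.01,0.25,0,0,0,0],[-0.01,0.25,0,0,0,0],[-0.01,0.25,0,0,0,0],[-0.01,0.25,0,0,0,0]]

```text
t: 9.1
tool_pos: [0.509, 0.0001, 0.0366]
orientation: [-2.168, -2.274, 0.0]
force: [-0.4, -2.9, -2.4]
opening: 0.0236
gripper_force: 40.0
```

Emit:
arm_command:
  deltas:
    - [[-0.01,0.25,0,0,0,0],[-0.01,0.25,0,0,0,0],[-0.01,0.25,0,0,0,0],[-0.01,0.25,0,0,0,0],[-0.01,0.25,0,0,0,0],[-0.01,0.25,0,0,0,0],[-0.01,0.25,0,0,0,0],[-0.01,0.25,0,0,0,0],[-0.01,0.25,0,0,0,0],[-0.01,0.25,0,0,0,0],[-0.01,0.25,0,0,0,0],[-0.01,0.25,0,0,0,0]]

```text
t: 10.1
tool_pos: [0.5078, 0.0301, 0.0366]
orientation: [-2.168, -2.274, 0.0]
force: [-0.2, -4.4, -2.0]
opening: 0.0238
gripper_force: 40.0
```

Emit:
arm_command:
  deltas:
    - [[-0.01,0.2,0,0,0,0],[-0.01,0.2,0,0,0,0],[-0.01,0.2,0,0,0,0],[-0.01,0.2,0,0,0,0],[-0.01,0.2,0,0,0,0],[-0.01,0.2,0,0,0,0],[-0.01,0.2,0,0,0,0],[0,0.15,0,0,0,0],[0,0.1,0,0,0,0],[0,0.05,0,0,0,0],[0,0,0,0,0,0]]

```text
t: 11.02
tool_pos: [0.507, 0.047, 0.0366]
orientation: [-2.167, -2.274, 0.0]
force: [-0.0, -2.9, -1.1]
opening: 0.0238
gripper_force: 40.0
```

Emit:
arm_command:
  deltas:
    - [[0,0.05,0,0,0,0],[-0.01,0.05,0,0,0,0],[0,0.05,0,0,0,0],[0,0.05,0,0,0,0],[0,0.05,0,0,0,0]]

```text
t: 11.43
tool_pos: [0.507, 0.0494, 0.0366]
orientation: [-2.168, -2.274, 0.0]
force: [0.3, -2.7, -2.8]
opening: 0.0237
gripper_force: 40.0
```

Emit:
arm_command:
  deltas:
    - [[0,0.05,0,0,0,0],[-0.01,0.05,0,0,0,0],[0,0.05,0,0,0,0],[0,0.05,0,0,0,0],[0,0.05,0,0,0,0]]

```text
t: 11.85
tool_pos: [0.5069, 0.0519, 0.0366]
orientation: [2.168, 2.274, -0.0]
force: [0.2, -3.8, -1.6]
opening: 0.0237
gripper_force: 40.0
```

Emit:
arm_command:
  deltas:
    - [[0,0.05,0,0,0,0],[-0.01,0.05,0,0,0,0],[0,0.05,0,0,0,0],[0,0.05,0,0,0,0],[0,0.05,0,0,0,0]]

```text
t: 12.27
tool_pos: [0.5068, 0.0544, 0.0366]
orientation: [-2.168, -2.274, 0.0]
force: [-0.1, -3.7, -1.2]
opening: 0.0236
gripper_force: 40.0
```

Emit:
arm_command:
  deltas:
    - [[0,0.05,0,0,0,0],[-0.01,0.05,0,0,0,0],[0,0.05,0,0,0,0],[0,0.05,0,0,0,0],[0,0.05,0,0,0,0]]

```text
t: 12.68
tool_pos: [0.5067, 0.0569, 0.0366]
orientation: [-2.168, -2.274, -0.0]
force: [0.4, -4.0, -2.5]
opening: 0.0238
gripper_force: 40.0
```

Emit:
arm_command:
  deltas:
    - [[0,0.05,0,0,0,0],[-0.01,0.05,0,0,0,0],[0,0.05,0,0,0,0],[0,0.05,0,0,0,0],[0,0.05,0,0,0,0]]

```text
t: 13.1
tool_pos: [0.5066, 0.0594, 0.0366]
orientation: [2.168, 2.274, -0.0]
force: [0.4, -4.4, -2.9]
opening: 0.0234
gripper_force: 40.0
```

Emit:
arm_command:
  deltas:
    - [[0,0.05,0,0,0,0],[-0.01,0.05,0,0,0,0],[0,0.05,0,0,0,0],[0,0.05,0,0,0,0]]

```text
t: 13.43
tool_pos: [0.5065, 0.0614, 0.0366]
orientation: [2.168, 2.274, -0.0]
force: [0.1, -3.5, -1.8]
opening: 0.0239
gripper_force: 40.0
```

Emit:
arm_command:
  deltas:
    - [[0,0.05,0,0,0,0],[-0.01,0.05,0,0,0,0],[0,0.05,0,0,0,0],[0,0.05,0,0,0,0],[0,0.05,0,0,0,0]]

```text
t: 13.85
tool_pos: [0.5064, 0.0638, 0.0366]
orientation: [2.167, 2.274, -0.0]
force: [0.7, -5.5, -2.1]
opening: 0.024
gripper_force: 40.0
```

Emit:
arm_command:
  deltas:
    - [[0,0.03,0,0,0,0],[0,0.03,0,0,0,0],[0,0.03,0,0,0,0],[0,0,0,0,0,0]]

```text
t: 14.18
tool_pos: [0.5064, 0.0643, 0.0366]
orientation: [2.167, 2.274, -0.001]
force: [-0.1, -6.4, -1.8]
opening: 0.0234
gripper_force: 40.0
```

Contact. Drag is about 3.6 N, so I'll pull up to about 10 N and hold.

Emit:
arm_command:
  deltas:
    - [[0,0.04,0,0,0,0],[0,0.04,0,0,0,0],[0,0.04,0,0,0,0],[0,0,0,0,0,0],[0,0,0,0,0,0]]

```text
t: 14.6
tool_pos: [0.5064, 0.065, 0.0365]
orientation: [2.167, 2.273, -0.002]
force: [0.1, -8.4, -2.1]
opening: 0.0241
gripper_force: 40.0
```

Run:
```python
from h import *
F=[]
for i in range(8):
    eyes.read_camera("scene");s=monitor.read_state();F.append(s["force"])
print(s["t"],s["tool_pos"],np.round(F,1).tolist(),np.mean(F,0))
```

```text
15.0 [0.50636806 0.0650751  0.03654091] [[0.3, -9.1, -3.8], [0.6, -8.1, -1.7], [0.6, -8.9, -2.3], [0.4, -8.8, -3.2], [0.2, -6.9, -2.1], [-0.1, -9.5, -2.1], [0.2, -8.3, -2.7], [-0.1, -8.2, -3.3]] [ 0.2570124  -8.48022052 -2.62949807]
```

Emit:
arm_command:
  deltas:
    - [[0,0.05,0,0,0,0],[0,0.05,0,0,0,0],[0,0,0,0,0,0],[0,0,0,0,0,0],[0,0,0,0,0,0],[0,0,0,0,0,0],[0,0,0,0,0,0],[0,0,0,0,0,0],[0,0,0,0,0,0]]

```text
t: 15.75
tool_pos: [0.5063, 0.0657, 0.0365]
orientation: [2.167, 2.273, -0.003]
force: [0.4, -10.0, -3.4]
opening: 0.024
gripper_force: 40.0
```

Run:
```python
from h import *
F=[]
for i in range(10):
    b=eyes.read_camera("scene");s=monitor.read_state();F.append(s["force"])
print(s["t"],s["tool_pos"],np.round(F,1)[:,1].tolist(),np.mean(F,0))
cv2.imwrite("pics/s4.png",cv2.resize(b[150:270,60:260],(800,480),interpolation=cv2.INTER_CUBIC))
```

```text
16.25 [0.50637475 0.06570754 0.03649589] [-9.2, -10.6, -10.2, -10.5, -9.5, -10.3, -11.2, -10.1, -9.6, -10.3] [  0.45040484 -10.13468882  -2.75557015]
```

View pics/s4.png

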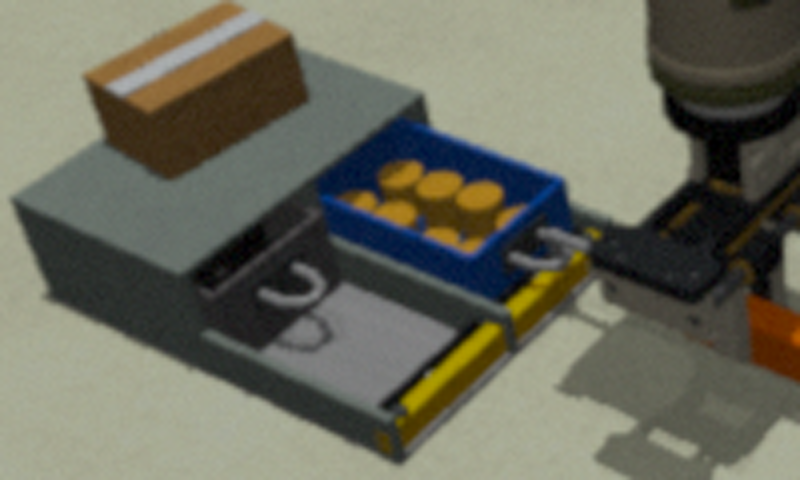

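The tote is drawn out to the stop, and 10.1 N was held steadily for about 1 s. Next I back off into the middle of the hole and lift.

Emit:
arm_command:
  deltas:
    - [[0,-0.05,0,0,0,0],[0,-0.1,0,0,0,0],[0,-0.15,0,0,0,0],[0,-0.2,0,0,0,0],[0,-0.2,0,0,0,0],[0.01,-0.2,0,0,0,0],[0.01,-0.2,0,0,0,0],[0.01,-0.2,0,0,0,0],[0.01,-0.1,0,0,0,0],[0,0,0,0,0,0],[0,0,0,0,0,0]]

```text
t: 17.17
tool_pos: [0.5068, 0.053, 0.0366]
orientation: [-2.168, -2.274, -0.0]
force: [-0.3, 0.0, -1.2]
opening: 0.0238
gripper_force: 40.0
```

Emit:
arm_command:
  deltas:
    - [[0,0,0.2,0,0,0],[0,0,0.3,0,0,0],[0,0,0.4,0,0,0],[0,0,0.5,0,0,0],[0,0,0.5,0,0,0],[0,0,0.5,0,0,0],[0,0,0.6,0,0,0],[0,0,0.6,0,0,0],[0,0,0.6,0,0,0],[0,0,0.6,0,0,0],[0,0,0.4,0,0,0],[0,0,0,0,0,0]]

```text
t: 18.17
tool_pos: [0.5076, 0.053, 0.09]
orientation: [2.167, 2.273, 0.002]
force: [-0.3, 0.1, -2.5]
opening: 0.0238
gripper_force: 40.0
```

Emit:
arm_command:
  deltas:
    - [[0,1.5,0,0,0,0],[0,2.5,0,0,0,0],[0.03,3,0,0,0,0],[0.03,3,0,0,0,0],[0.03,3,0,0,0,0],[0.03,3,0,0,0,0],[0.03,3,0,0,0,0],[0.03,3,0,0,0,0],[0.03,3,0,0,0,0],[0.03,3,0,0,0,0],[0.03,2.2,0,0,0,0],[0.03,1.2,0,0,0,0]]

```text
t: 19.17
tool_pos: [0.5091, 0.3695, 0.0882]
orientation: [-2.165, -2.276, 0.0]
force: [-0.2, -0.4, -1.7]
opening: 0.0241
gripper_force: 40.0
```

Emit:
arm_command:
  deltas:
    - [[0,0,-0.5,0,0,0],[0,0,-0.9,0,0,0],[0,0,-0.9,0,0,0],[0,0,-0.9,0,0,0],[0,0,-0.9,0,0,0],[0,0,-0.9,0,0,0],[0,0,-0.8,0,0,0],[0,0,-0.6,0,0,0],[0,0,-0.5,0,0,0],[0,0,-0.4,0,0,0],[0,0,-0.3,0,0,0],[0,0,0,0,0,0]]

```text
t: 20.17
tool_pos: [0.5095, 0.3669, 0.012]
orientation: [-2.167, -2.274, 0.001]
force: [0.2, -0.3, -1.7]
opening: 0.0234
gripper_force: 40.0
```

Lower gently until the mat takes the weight.

Emit:
arm_command:
  deltas:
    - [[0,0,-0.08,0,0,0],[0,0,-0.08,0,0,0],[0,0,-0.08,0,0,0],[0,0,-0.06,0,0,0],[0,0,0,0,0,0]]

```text
t: 20.58
tool_pos: [0.5098, 0.367, 0.0097]
orientation: [2.168, 2.274, 0.0]
force: [-0.3, -0.2, -1.1]
opening: 0.0237
gripper_force: 40.0
```

Emit:
arm_command:
  deltas:
    - [[0,0,-0.05,0,0,0],[0,0,-0.05,0,0,0],[0,0,-0.03,0,0,0],[0,0,0,0,0,0],[0,0,0,0,0,0]]

```text
t: 21.0
tool_pos: [0.5099, 0.3671, 0.0086]
orientation: [2.168, 2.274, 0.0]
force: [-1.1, -0.8, 1.3]
opening: 0.0235
gripper_force: 40.0
```

Touching the mat. Release, lift straight up, and move aside so the top camera can see.

Emit:
arm_command:
  deltas:
    - [[0,0,0,0,0,0],[0,0,0,0,0,0],[0,0,0,0,0,0],[0,0,0,0,0,0],[0,0,0,0,0,0],[0,0,0,0,0,0],[0,0,0,0,0,0],[0,0,0,0,0,0],[0,0,0,0,0,0],[0,0,0,0,0,0]]
  gripper: 1

```text
t: 21.83
tool_pos: [0.5098, 0.367, 0.0083]
orientation: [-2.168, -2.274, -0.0]
force: [-0.6, -0.3, 0.1]
opening: 0.0857
gripper_force: 0.0
```

Emit:
arm_command:
  deltas:
    - [[0,0,0.5,0,0,0],[0,0,1,0,0,0],[0,0,1.5,0,0,0],[0,0,2,0,0,0],[0,0,2,0,0,0],[0,0,2,0,0,0],[0,0,2,0,0,0],[0,0,2,0,0,0],[0,0,2,0,0,0],[0,0,2,0,0,0],[0,0,2,0,0,0],[0,0,1,0,0,0]]

```text
t: 22.83
tool_pos: [0.5109, 0.3677, 0.2129]
orientation: [2.167, 2.273, 0.008]
force: [0.8, -0.5, 0.7]
opening: 0.0928
gripper_force: 0.0
```

Emit:
arm_command:
  deltas:
    - [[-2,2,0,0,0,0],[-3,2,0,0,0,0],[-3,2,0,0,0,0],[-3,2,0,0,0,0],[-3,2,0,0,0,0],[-3,2,0,0,0,0],[-3,2,0,0,0,0],[-3,2,0,0,0,0],[-3,2,0,0,0,0],[-2,2,0,0,0,0],[-1,1,0,0,0,0],[0,0,0,0,0,0]]

```text
t: 23.83
tool_pos: [0.2173, 0.5786, 0.2084]
orientation: [-2.163, -2.277, 0.0]
force: [0.5, 1.0, 0.2]
opening: 0.0931
gripper_force: 0.0
```

Run:
```python
from h import *
s=monitor.read_state();print(s["t"],s["tool_pos"])
a=eyes.read_camera("top");cv2.imwrite("pics/top5.png",a)
cv2.imwrite("pics/t5.png",cv2.convertScaleAbs(cv2.resize(a[130:235,160:440],(800,300),interpolation=cv2.INTER_CUBIC),alpha=1.4))
hsv=cv2.cvtColor(a,cv2.COLOR_BGR2HSV);m=cv2.inRange(hsv,(105,120,60),(125,255,255));m[:,:330]=0
p=cv2.findNonZero(m).reshape(-1,2);print("blue front px",p.min(0),ray("top",p[:,0].min(),190,.064))
```

```text
23.8333 [0.21727389 0.57856267 0.2084081 ]
blue front px [346 174] [ 0.51795829 -0.10367395  0.064     ]
```

View pics/t5.png

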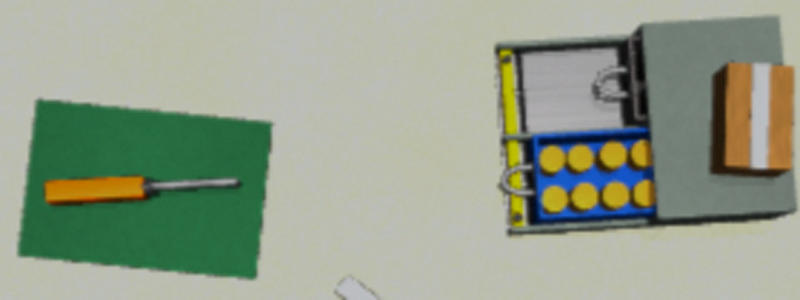

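The hook lies flat on the mat (handle about (95,189), tip (240,183)). The blue tote is against the buffer, and the grey tote and carton look unmoved.

```bash
python3 -c "
from plant import ticket
print(ticket.close_job())"
```

```text
the job is handed in; nothing more can be done
None
```

I drew the blue tote out to the stop buffer, held it there with a steady pull of about 10 N for about a second, unhooked it without pushing it back, laid the hook flat on the green mat, and handed the job in after about 24 s of robot time.

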